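# Hang the screw tin and the solder reel on the balance bar and level it

### The arm

A 6-joint arm with a two-finger parallel gripper is mounted at the origin on the work surface; the furniture and walls round the work are solid. World frame = base frame: x ahead of the robot, y to its left, z up, the work surface at z = 0. Lengths are in mm, angles in rad, forces in N, time in s.
With the tool pointing down it reaches from about 250 to 850 mm from the base axis. Payload 12.5 kg.
Tool frame: the origin (TCP) lies at the very end of the fingers, on their centre line; the grasp point (between the pads) lies 19 mm behind it; z points along the fingers, y is the line along which they close (so a half turn about z gives the same grasp; the last joint's range is limited). The gripper opens to 93 mm and grips with 3 to 60 N. Pads are 15 mm wide; open, the fingers measure 128 mm over their backs; the gripper's body (75 mm by 188 mm) begins 65 mm behind the grasp point.
Start: joints at [1.061, 0.351, 1.652, -0, 1.139, -0.085], TCP at [226.644, 501.116, 218.633] pointing down, gripper open.
Joint ranges: [-2.75, 2.75], [-0.79, 2.1], [0.01, 2.65], [-1.57, 4.71], [0.07, 3.14], [-2.87, 2.87]. Speed limits (rad/s): [2.22, 2.22, 2.79, 3.14, 3.14, 3.14].

### API

Orientations are given as a rotation vector (axis times angle).
In Python, from plant import monitor, vision, ticket, nets gives the robot as it stands.
- The arm moves only by the tool carry_out, never from a script. Its arguments are lists of equal length, an entry for each row: "translation": the shift along the world's x, y, z in mm, a list of three; "rot": the turn, a rotation vector about the world's x, y, z in degrees, a list of three; "grip": the opening, from -1 (shut) to 1 (fully open). In form: {"translation": [[tx, ty, tz], ...], "rot": [[wx, wy, wz], ...], "grip": [grip, ...]}. A call has 1 to 5 rows; each row is the pose to reach, as a shift and turn from the pose commanded when the call began; what a row does not reach only later rows make up. A row lasts 1/10 s, in which the tool goes at most 50 mm and 8.59 degrees, less where a joint would pass 70% of its speed; a pose out of reach is approached as far as the arm can. A call with a gripper value outside its range is refused whole. The fingers move at their own pace and stop on an object; the grip force is fixed at half the most. Time passes only in rows, so rows that repeat a pose let the fingers close. It gives the time, the measured TCP pose, the force, the opening and the grip force at its end, in the units of the state.
- monitor.sense(): the state, without advancing time (a new reading comes with each control period).
- vision.snapshot(name): name is "side" or "top" or "wrist"; returns the picture (480x640x3 uint8, red, green, blue); there is no depth.
- vision.camera_params(name): a dict with "vfov" (degrees; the focal length in pixels is half the picture's height over the tangent of half this angle, whatever the lens; pixels are square), "cx", "cy" (the principal point, pixels), "k1" (the pictures are not rectified: a ray, as slopes to the right and down, at radius r is drawn at 1 + k1 r^2 times it, then the intrinsics apply), "rvec" (rotation vector, rad) and "tvec" (3), from world to camera coordinates, as OpenCV has them. Camera axes: x right, y down, z forward; pixel columns grow to the right and rows downward; lengths in mm; the calibration is good to about 2 mm. A picture is of the moment at which its call begins: read the wrist's pose just before it. camera_params takes no time and is no camera call; for the wrist camera it gives the pose at the moment of the call.
- ticket.job_done(): hands the job in; it is judged then, once.
Trained networks look in the newest picture that a camera, given by its name, has taken for a name from the list of things; names that differ only in an ending like _2 or _b are one class to them, and where a whole thing is asked for, a point or a joint stands for the part that bears it (a point fixed in the world has none). Each returns a list of dicts, best first, with "score" (0 to 1); they miss things now and then, are a little off and sometimes report something else, mostly with a low value. They report only what shows in the picture. A call takes as long as a camera call.
- nets.spot_in(camera, name): "rect" ([centre column, centre row, width, height] in pixels, round what is visible of it).
- nets.spot_point(camera, name): "pixel" ([column, row] in pixels: a listed point, or the origin of a listed thing).
The state is a dict: "clock": time; "qpos": joint angles; "joint_velocities": joint speeds; "tau": joint torques, N m; "ee_pos": TCP position; "tcp_rot": TCP orientation; "contact_force": force on the tool from outside, world axes, zero at the start; "moment": the same for the moment, N m; "grip_width": finger opening in mm; "grasp_force": force on a finger pad.
Only numpy, scipy, OpenCV 4.12 (cv2) and the standard library are available. Lean on these libraries where they do the work, as an engineer would, in place of code of your own. Each camera call takes 0.05 s, during which the arm holds its last target. There are 200 camera calls.

### The job

Hang the screw tin by its hook on the side of the pivoting bar that carries the little stop block, slid right up against the block without shoving the block along the bar. Then hang the solder reel on the other side and slide it along until the bar stands level to within a degree. Go gently: never tip the bar near the end of its swing, leave both hangers hanging free and still, and leave the other things on the bench alone.

Things in the scene. Friction and masses are not known exactly. Their poses are not given: they have to be found in the camera images.
- tin_hanger: Low round open screw tin, 65 mm wide, 28 mm high, on a bent steel hanger; stands upright. Origin: centre of its underside, z up; 0.23 to 0.36 kg, unknown. The 20 mm wide strap rises at x = -33 mm to z = 62, jogs in and rises at x = -12 mm to the hook at the top. Hang it with the strap on the robot's side of the bar, hanger x along bar_mid x.
- tin_hook (a point): Axis centre of the tin's hook saddle, a 24 mm cylinder along hanger x, 122 mm above the hanger's origin; axes as the hanger. It rests on the bar, so 12 mm above the bar's top when hung, and is 12 mm from the stop block's face when touching it. Hook throat x = -10 to 10 mm; its lip at x = 10 to 14 mm reaches 26 mm below this point. Hung, the hanger swings freely in line with the bar.
- tin_tab (a point): Centre of the tin's grey grip tab, 150 mm above the hanger's origin, straight above the hook: 12 mm in x, 22 mm in y, 44 mm high (z = 128 to 172 mm). Grip it from above across its y faces, fingertips no lower than z = 130 mm so that they stay clear of bar and stop.
- reel_hanger: Round flanged solder reel, 58 mm wide, 31 mm high, lying flat, on the same kind of hanger as the tin (same frame and sizes, strap at -x, hook and grip tab at the same heights). 0.29 to 0.46 kg, unknown.
- reel_hook (a point): Axis centre of the reel's hook saddle, 122 mm above its hanger's origin; shape and sizes as tin_hook.
- reel_tab (a point): Centre of the reel's grip tab, 150 mm above its hanger's origin; shape and sizes as tin_tab.
- stand: Fixed foot of the balance rack; origin on the bench straight below the bar's middle, x away from the robot. Its base plate is 14 mm high, from x = 2 to 122 mm, 170 mm wide; the post, 24 x 26 mm at x = 62 mm, is 212 mm high; a 32 mm boss at the pivot begins at x = 48 mm. In front of, above and below the bar is free.
- bar_mid (a point): Middle of the steel bar, on its pivot, 200 mm above the bench; turns with the bar: y along it, positive towards the stop block, x away from the robot, z up. Bar 10 mm thick in x, 12 mm high (top at z = 6 mm), 370 mm long, a 22 mm ball at each end. The reel's balancing place lies 40 to 160 mm from the middle; hook on bar friction is 0.5 to 0.7.
- bar (a joint): Swing of the bar about its pivot (rad), 0 = level, positive = stop-block end up. Centring spring of 1.6 N m/rad, light damping; the swing ends at +-0.45 and more than 0.40 counts as tipped. One hanger alone tips it about 0.1 to 0.3; some 5 N pressed down at the stop brings it to the limit.
- stop_face (a point): Middle of the inner face (towards the pivot) of the small brass stop block on top of the bar, 12 mm above the bar's top, 95 to 125 mm from the pivot. Axes as bar_mid. Block 10 mm in x, 14 mm in y, 18 mm high above the bar.
- stop (a joint): How far the stop block has been shoved along the bar from where it was set (m): 0 at the start, positive outward. It slips at about 6 N and stays; more than 3 mm counts as shoved.
- multimeter: Bystander: hand multimeter lying flat, 90 x 185 x 54 mm; origin at the centre of its underside.
- side_cutters: Bystander: side cutters lying flat, 48 x 130 x 10 mm; origin at the centre of the underside.
- tape: Bystander: small roll of tape lying flat, 55 mm wide, 19 mm high; origin at the centre of its underside.

How it is judged (in metres and radians):
On the way, in this order (a step that is already met when the one before it is completed fails the run):
1. the screw tin hangs on the bar, released, against the stop block (x of tin_hook in the frame of bar_mid between -0.01 and 0.01 m and z of tin_hook in the frame of bar_mid between 0.014 and 0.022 m and y of tin_hook in the frame of stop_face between -0.014 and -0.009 m and contact force between the fingers and tin_hanger below 0.1 N), for 0.3 s.
2. then the solder reel hangs on the other side of the bar, released (x of reel_hook in the frame of bar_mid between -0.01 and 0.01 m and z of reel_hook in the frame of bar_mid between 0.014 and 0.022 m and y of reel_hook in the frame of bar_mid below -0.02 m and contact force between the fingers and reel_hanger below 0.1 N), for 0.2 s.
At the end, for the whole second after the job is handed in: The screw tin hangs on the bar within 2 mm of the stop block, the solder reel hangs on the other side, both hooks seated on the bar's top, and the bar stands level within 0.0175 rad (1 degree), everything at rest (under 30 mm/s and 0.03 rad/s) (x of tin_hook in the frame of bar_mid between -0.01 and 0.01 m and z of tin_hook in the frame of bar_mid between 0.014 and 0.022 m and y of tin_hook in the frame of stop_face between -0.014 and -0.009 m and x of reel_hook in the frame of bar_mid between -0.01 and 0.01 m and z of reel_hook in the frame of bar_mid between 0.014 and 0.022 m and y of reel_hook in the frame of bar_mid below -0.02 m and value of joint bar between -0.0175 and 0.0175 rad and velocity of joint bar between -0.03 and 0.03 rad/s and linear speed of each of tin_hanger, reel_hanger below 0.03 m/s); the robot touches nothing.
It fails at once if the bar is tipped more than 0.40 rad (value of joint bar above 0.4 rad or value of joint bar below -0.4 rad).
It fails at once if the stop block is shoved more than 3 mm along the bar (value of joint stop above 0.003 m or value of joint stop below -0.003 m).
It fails at once if a bystander is moved more than 20 mm (distance of any of multimeter, side_cutters, tape from where it was at the start of the episode above 0.02 m).
It also fails if it takes over 72 s, if anything falls off the work surface, if the arm or the gripper's body presses on something with over 40 N, if the wrist force passes 120 N, or if a joint passes its speed limit or range.

## Working session

There is one attempt and no reset: what is moved stays moved. The work goes in short steps, Python scripts to look and compute and a tool call to move; the robot and the scene stay as the last step left them, time stands still between calls to the robot, and variables do not carry over. Pictures are saved under pics/ and viewed, at most 10 in all, crops included, and the job is handed in when it is done.

Besides the shell and the picture viewer there is one more tool, called after "Emit:" as name(argument=value, ...) on one line, values as JSON. carry_out: Moves the arm, as the interface text tells. Its arguments: {"type":"object","properties":{"translation":{"type":"array","items":{"type":"array","items":{"type":"number"}}},"rot":{"type":"array","items":{"type":"array","items":{"type":"number"}}},"grip":{"type":"array","items":{"type":"number"}}},"required":["translation","rot","grip"]}

```bash
mkdir -p pics; cat > h.py <<'E'
import numpy as np, cv2
from plant import monitor, vision, ticket, nets
from scipy.optimize import least_squares
from scipy.spatial.transform import Rotation as R
def snap(n,f=None):
    p=vision.camera_params(n); im=vision.snapshot(n)
    if f: cv2.imwrite('pics/'+f,im[:,:,::-1])
    return im,p
def proj(p,X):
    X=np.atleast_2d(X).astype(float)
    c=R.from_rotvec(np.ravel(p['rvec'])).apply(X)+np.ravel(p['tvec'])
    s=c[:,:2]/c[:,2:]; r2=(s**2).sum(1,keepdims=True)
    f=240/np.tan(np.radians(p['vfov'])/2)
    return s*(1+p['k1']*r2)*f+[p['cx'],p['cy']]
def tri(obs):  # [(params,pixel)]
    g=lambda X:np.concatenate([proj(p,X)[0]-u for p,u in obs])
    r=least_squares(g,[450,0,100]); return r.x,np.abs(r.fun).max()
def onz(p,u,z):
    r=least_squares(lambda a:proj(p,[a[0],a[1],z])[0]-u,[450,0]); return r.x
E
cat > a.py <<'E'
from h import *
s=monitor.sense(); print(s['clock'],s['ee_pos'],s['tcp_rot'],s['grip_width'])
P={};ims=[]
for c in ('side','top'):
    im,p=snap(c); P[c]=p; ims.append(im)
    print(c,{k:np.round(v,3).tolist() for k,v in p.items()})
cv2.imwrite('pics/side0.png',ims[0][:,:,::-1]); cv2.imwrite('pics/top0.png',ims[1][:,:,::-1])
for n in ['tin_hanger','tin_hook','tin_tab','reel_hanger','reel_hook','reel_tab','bar_mid','stop_face','stand','multimeter','side_cutters','tape']:
    o=[]
    for c in ('side','top'):
        d=nets.spot_point(c,n)
        if d: o.append((P[c],np.array(d[0]['pixel']))); print(n,c,np.round(d[0]['pixel'],1),round(d[0]['score'],2))
    if len(o)==2:
        X,e=tri(o); print('   ',np.round(X,1),round(e,1))
E
python3 a.py
```

```text
0.0 [226.48338078 500.82379497 218.10662779] [-6.62161190e-01 -3.07068829e+00  1.72715872e-03] 93.15218143321388
side {'vfov': 43.04, 'cx': 317.398, 'cy': 240.829, 'k1': 0.013, 'rvec': [2.197, -1.636, 0.413], 'tvec': [-173.993, 472.655, 1128.305]}
top {'vfov': 53.535, 'cx': 321.971, 'cy': 234.037, 'k1': -0.069, 'rvec': [2.183, -2.182, 0.09], 'tvec': [-33.216, 513.344, 993.428]}
tin_hanger side [216.4 264.8] 0.74
tin_hanger top [222.2 268.9] 0.8
    [439.4 182.4  -2.2] 0.6
tin_hook side [207.6 240.2] 0.92
tin_hook top [209.8 271.4] 0.55
    [433.6 179.7 128.3] 0.3
tin_tab top [202.6 269. ] 0.91
reel_hanger side [379.1 312.2] 0.71
reel_hanger top [396.  272.8] 0.75
    [ 430.6 -191.1   10.3] 0.4
reel_hook side [385.2 290.8] 0.96
reel_hook top [405.2 270.9] 0.67
    [ 434.3 -191.1  119.6] 0.6
reel_tab side [390.8 283. ] 0.94
reel_tab top [407.5 270.7] 0.64
    [ 436.1 -193.2  154. ] 1.7
bar_mid side [282.1 183.4] 0.89
bar_mid top [266.6 196.7] 0.7
    [566.6  64.3 193.7] 1.1
stop_face side [232.9 166.4] 0.6
stop_face top [203.3 191.6] 0.68
    [576.4 175.4 193.2] 2.6
stand side [279.9 229.5] 0.64
stand top [275.3 211.9] 0.97
    [562.4  70.7   3.3] 1.1
multimeter side [447. 332.] 0.58
multimeter top [463.  267.6] 0.78
    [ 440.7 -342.5  -16.8] 1.3
side_cutters side [300.3 286.8] 0.97
side_cutters top [316.7 268.2] 0.62
    [439.6 -17.7   8.8] 2.0
tape side [182.8 252.5] 0.59
tape top [178.3 266.8] 0.6
    [444.7 271.1   0.5] 3.8
```

View pics/side0.png

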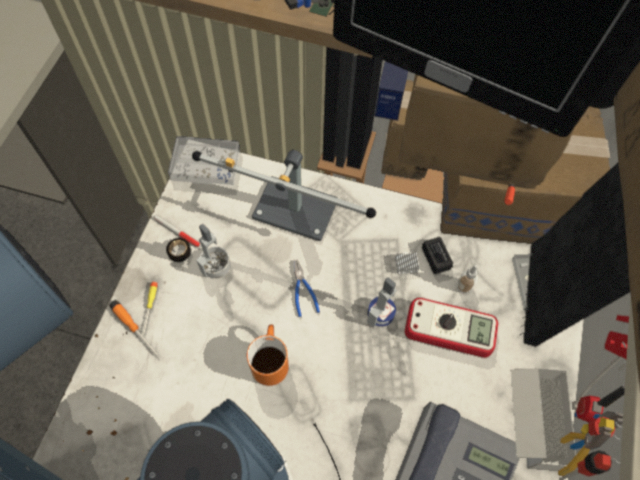

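View pics/top0.png

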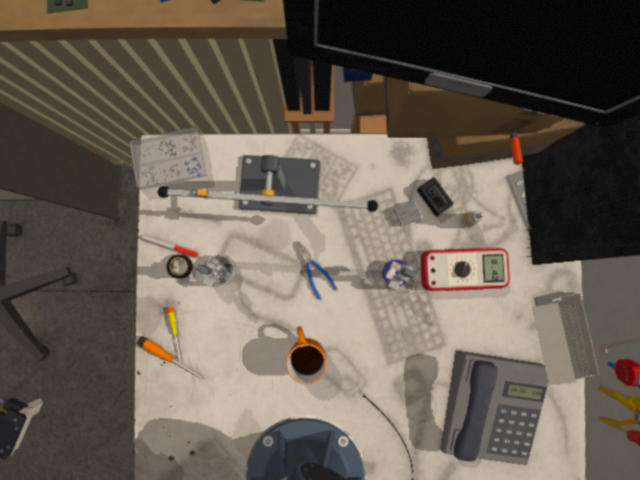

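The side view shows the bar with end balls at about (197,156) and (371,213), and the stop at (229,162). The tin is at (210,255) and the reel at (383,305). In the top view the balls are at (164,191) and (373,206), the stop at (202,192), the tin at (214,269) and the reel at (397,274).

```bash
cat > b.py <<'E'
from h import *
P={c:vision.camera_params(c) for c in('side','top')}
for n,a,b in (('L',(197,156),(164,191.5)),('R',(371,213),(372.7,206)),('stopblk',(229,162),(202,192))):
    X,e=tri([(P['side'],np.array(a)),(P['top'],np.array(b))]); print(n,X.round(1),e.round(1), onz(P['side'],a,200).round(1),onz(P['top'],b,200).round(1))
s=monitor.sense(); print(R.from_rotvec(s['tcp_rot']).as_matrix().round(3))
p=vision.camera_params('wrist'); Rc=R.from_rotvec(np.ravel(p['rvec'])).as_matrix(); print('cam',(-Rc.T@np.ravel(p['tvec'])).round(1),Rc.round(3),p['vfov'])
E
python3 b.py
```

```text
L [574.8 246.9 201. ] 0.8 [575.4 245.7] [574.8 248.4]
R [ 549.4 -123.3  198.3] 0.8 [ 549.  -124.7] [ 548.7 -121.9]
stopblk [571.5 175.3 214.6] 0.8 [580.6 178.8] [573.7 180.2]
[[-0.911  0.412 -0.   ]
 [ 0.412  0.911 -0.   ]
 [ 0.    -0.    -1.   ]]
cam [163.5 529.9 385.2] [[ 0.411  0.912 -0.001]
 [ 0.881 -0.398  0.255]
 [ 0.232 -0.105 -0.967]] 58.43444195802101
```

Emit:
carry_out(translation=[[40,-50,20],[80,-100,50],[110,-150,80],[140,-200,100],[150,-240,110]], rot=[[0,0,0],[0,0,0],[0,0,0],[0,0,0],[0,0,0]], grip=[1,1,1,1,1])

```text
clock: 1.8
ee_pos: [355.6, 307.2, 311.7]
tcp_rot: [0.662, 3.07, 0.001]
contact_force: [0.5, -0.2, 0.2]
grip_width: 93.1
grasp_force: 0.0
```

Emit:
carry_out(translation=[[5,-35,2],[10,-70,4],[14,-80,4],[14,-80,4],[14,-80,4]], rot=[[0,0,8],[0,0,16],[0,0,20.4],[0,0,20.4],[0,0,20.4]], grip=[1,1,1,1,1])

```text
clock: 2.3
ee_pos: [368.6, 229.0, 314.6]
tcp_rot: [0.112, 3.14, 0.0]
contact_force: [0.4, 0.8, 0.2]
grip_width: 92.7
grasp_force: 0.0
```

```bash
cat > c.py <<'E'
from h import *
import sys
pre=sys.argv[1]; f=sys.argv[2]
s=monitor.sense(); print(s['clock'],s['ee_pos'].round(1),R.from_rotvec(s['tcp_rot']).as_matrix().round(3).tolist(),s['qpos'].round(2),'F',s['contact_force'].round(2))
im,p=snap('wrist',f)
for n,z in ((pre+'_tab',150),(pre+'_hook',122),(pre+'_hanger',0)):
    for d in nets.spot_point('wrist',n)[:2]: print(n,np.round(d['pixel'],1),round(d['score'],2),onz(p,d['pixel'],z).round(1))
print(nets.spot_in('wrist',pre+'_tab')[:1])
E
python3 c.py tin w1.png
```

```text
2.3 [368.6 229.  314.6] [[-0.997, 0.072, 0.0], [0.072, 0.997, 0.0], [-0.0, 0.0, -1.0]] [ 0.45  0.04  1.79  0.    1.31 -1.05] F [0.36 0.79 0.16]
tin_tab [271.5 305.6] 0.95 [440.1 180.2]
tin_tab [275.4 292.5] 0.27 [428.7 184.6]
tin_hook [275.4 290.9] 0.63 [438.1 180.6]
tin_hanger [288.9 253. ] 0.97 [439.  183.1]
[{'rect': [286.6, 275.8, 60.9, 102.9], 'score': 0.72}]
```

View pics/w1.png

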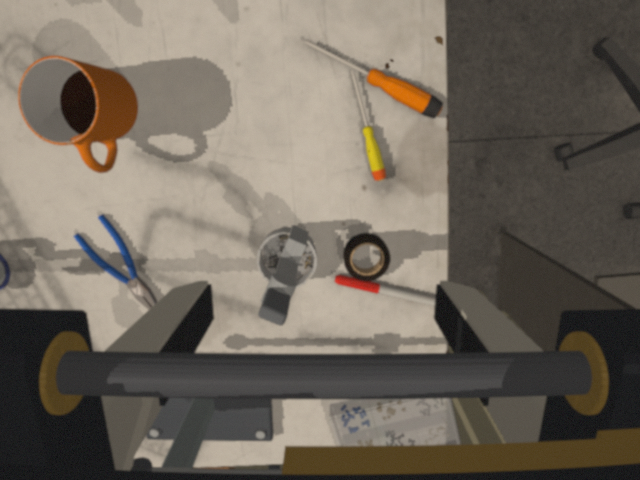

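```bash
python3 -c "
import cv2
im=cv2.imread('pics/w1.png')[205:345,220:380]
cv2.imwrite('pics/w1c.png',cv2.resize(im,None,fx=4,fy=4,interpolation=cv2.INTER_CUBIC))"
```

```text
(no output)
```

View pics/w1c.png

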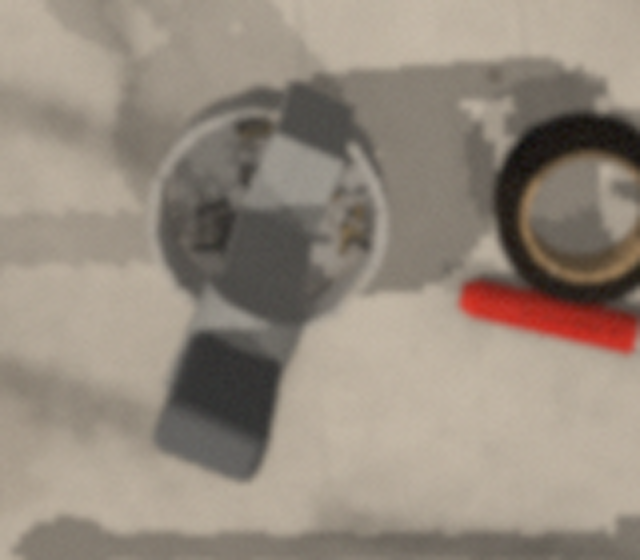

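```bash
cat > fit.py <<'E'
from h import *
def fit(p,pts,x0):
    # pts: (u,v,xl,yl,zl)
    pts=np.array(pts,float)
    def W(a):
        c,s=np.cos(a[2]),np.sin(a[2]); x,y=pts[:,2],pts[:,3]
        return np.c_[a[0]+c*x-s*y,a[1]+s*x+c*y,pts[:,4]]
    r=least_squares(lambda a:(proj(p,W(a))-pts[:,:2]).ravel(),x0,x_scale=[10,10,.1],loss='soft_l1')
    print('x,y',r.x[:2].round(1),'yaw deg',np.degrees(r.x[2]).round(1)); print((proj(p,W(r.x))-pts[:,:2]).round(1).tolist())
if __name__=='__main__':
    p=vision.camera_params('wrist')
    q=[(180,403,-6,11,172),(270,432,-6,-11,172),(155,440,6,11,172),(250,482,6,-11,172),(200,333,-6,11,128),(280,362,-6,-11,128),
     (265,135,-33,10,62),(345,160,-33,-10,62),(245,195,-12,10,62),(325,210,-12,-10,62)]
    for sg in(1,-1):
        fit(p,[(u/4+220-.4,v/4+205-.4,x,sg*y,z) for u,v,x,y,z in q],[436,181,0])
E
python3 fit.py
```

```text
x,y [438.5 195.5] yaw deg 25.5
[[30.5, -3.8], [-16.2, 1.7], [44.5, -0.6], [-3.3, 1.4], [28.7, -6.1], [-12.8, -1.8], [1.9, -0.9], [-35.0, 2.2], [17.4, 1.5], [-19.5, 6.9]]
x,y [438.3 184.6] yaw deg -25.8
[[-2.3, -2.1], [1.7, 0.4], [-1.1, 1.8], [1.3, 0.9], [-0.3, -4.5], [3.1, -3.0], [1.5, -1.1], [-0.0, -0.2], [-0.7, 2.4], [-2.5, 5.7]]
```

Emit:
carry_out(translation=[[11,-16,-25],[22,-32,-50],[33,-49,-75],[33,-49,-75],[33,-49,-75]], rot=[[0,0,-7],[0,0,-14],[0,0,-18],[0,0,-18],[0,0,-18]], grip=[0.5,0.3,0.3,0.3,0.3])

```text
clock: 3.05
ee_pos: [401.6, 180.0, 239.9]
tcp_rot: [-0.596, -3.084, 0.0]
contact_force: [0.4, 0.1, 0.5]
grip_width: 61.6
grasp_force: 0.0
```

```bash
python3 c.py tin w2.png; python3 -c "
import cv2
im=cv2.imread('pics/w2.png')[180:380,200:460]
cv2.imwrite('pics/w2c.png',cv2.resize(im,None,fx=3,fy=3,interpolation=cv2.INTER_CUBIC))"
```

```text
3.05 [401.6 180.  239.9] [[-0.928, 0.373, -0.001], [0.373, 0.928, 0.0], [0.001, -0.0, -1.0]] [ 0.32  0.12  1.89  0.    1.13 -0.87] F [0.38 0.09 0.47]
tin_tab [348.9 293.5] 0.97 [439.  182.6]
tin_hook [347.2 279.8] 0.89 [440.  182.7]
[{'rect': [341.1, 260.8, 74.0, 119.0], 'score': 0.79}]
```

View pics/w2c.png

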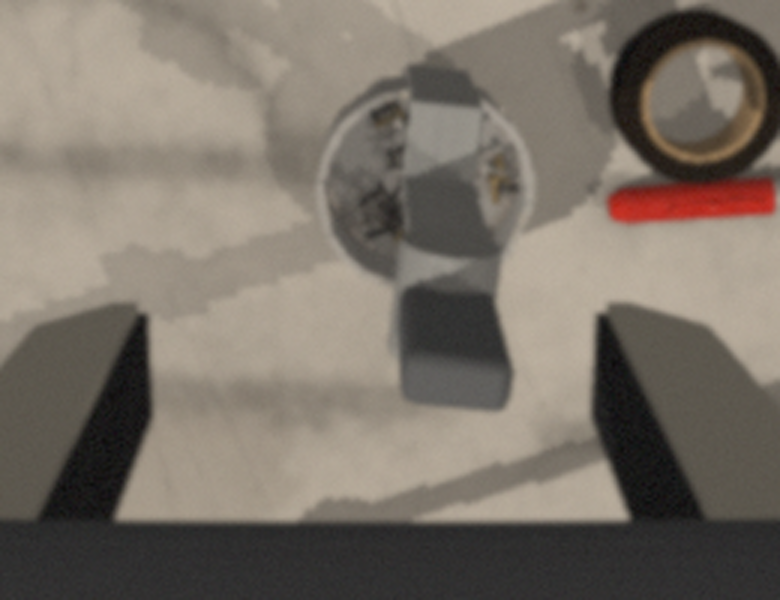

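```bash
cat > f2.py <<'E'
from fit import *
p=vision.camera_params('wrist')
q=[(402,355,-6,11,172),(505,368,-6,-11,172),(401,398,6,11,172),(511,410,6,-11,172),(402,285,-6,11,128),(495,294,-6,-11,128),
 (410,102,-33,10,62),(480,107,-33,-10,62)]
Q=[(u/3+200-.4,v/3+180-.4,x,-y,z) for u,v,x,y,z in q]
fit(p,Q,[436,181,-.3]); fit(p,Q[:4],[436,181,-.3])
E
python3 f2.py
```

```text
x,y [440.2 183.4] yaw deg -26.8
[[1.0, -0.8], [3.8, -2.1], [-0.6, 3.6], [-0.6, 2.5], [-0.6, -2.1], [0.2, -2.4], [-0.8, 1.4], [0.2, 1.8]]
x,y [439.6 183.3] yaw deg -23.5
[[-0.1, -0.6], [2.8, -4.0], [-0.5, 3.8], [-0.4, 0.7]]
```

Emit:
carry_out(translation=[[38.5,3,-20],[38.5,3,-60],[38.5,3,-90],[38.5,3,-107.5],[38.5,3,-107.5]], rot=[[0,0,-4],[0,0,-4],[0,0,-4],[0,0,-4],[0,0,-4]], grip=[0.3,0.3,0.3,0.3,0.3])

```text
clock: 3.8
ee_pos: [439.1, 182.7, 130.6]
tcp_rot: [-0.703, -3.059, 0.003]
contact_force: [0.7, -0.0, -0.6]
grip_width: 60.6
grasp_force: 0.0
```

Emit:
carry_out(translation=[[0,0,0],[0,0,0],[0,0,0],[0,0,0],[0,0,0]], rot=[[0,0,0],[0,0,0],[0,0,0],[0,0,0],[0,0,0]], grip=[0,-1,-1,-1,-1])

```text
clock: 4.3
ee_pos: [440.3, 182.7, 132.5]
tcp_rot: [0.705, 3.061, 0.001]
contact_force: [-0.2, -0.7, -0.3]
grip_width: 25.0
grasp_force: 0.0
```

Emit:
carry_out(translation=[[0,0,0],[0,0,0],[0,0,0],[0,0,15],[0,0,40]], rot=[[0,0,0],[0,0,0],[0,0,0],[0,0,0],[0,0,0]], grip=[-1,-1,-1,-1,-1])

```text
clock: 4.8
ee_pos: [439.0, 182.3, 171.1]
tcp_rot: [-0.704, -3.058, 0.003]
contact_force: [-0.2, -0.3, -2.9]
grip_width: 22.0
grasp_force: 30.0
```

Emit:
carry_out(translation=[[5,-10,35],[15,-20,70],[25,-30,90],[30,-35,90],[30,-35,90]], rot=[[0,0,7],[0,0,14],[0,0,22],[0,0,22],[0,0,22]], grip=[-1,-1,-1,-1,-1])

```text
clock: 5.3
ee_pos: [470.0, 147.2, 260.8]
tcp_rot: [-0.116, -3.138, 0.001]
contact_force: [-0.6, 0.7, -3.2]
grip_width: 21.8
grasp_force: 30.0
```

```bash
cat > d.py <<'E'
from h import *
import sys
# measure points with fixed cams
names=sys.argv[1].split(','); tag=sys.argv[2] if len(sys.argv)>2 else None
F=[]
for _ in range(3): F.append(monitor.sense()['contact_force'])
s=monitor.sense(); print(s['clock'],'tcp',s['ee_pos'].round(1),'F',s['contact_force'].round(2),'grip',s['grip_width'].round(1),s['grasp_force'],'yaw',np.degrees(np.arctan2(-R.from_rotvec(s['tcp_rot']).as_matrix()[1,0],-R.from_rotvec(s['tcp_rot']).as_matrix()[0,0])).round(1))
P={}
for c in('side','top'): im,P[c]=snap(c,f'{tag}_{c}.png' if tag else None)
ey=np.array([.0685,.9977,0]);ex=np.array([.9977,-.0685,0]);M=np.array([562.1,61.8,200])
for n in names:
    o=[]
    for c in('side','top'):
        d=nets.spot_point(c,n)
        if d and d[0]['score']>.4: o.append((P[c],np.array(d[0]['pixel']))); print(n,c,np.round(d[0]['pixel'],1),round(d[0]['score'],2))
    if len(o)==2:
        X,e=tri(o); D=X-M; print('   ',n,X.round(1),'err',e.round(1),'in bar',(D@ex).round(1),(D@ey).round(1),D[2].round(1))
E
python3 d.py tin_tab,tin_hook,tin_hanger,bar_mid,stop_face m1
```

```text
Traceback (most recent call last):
  File "d.py", line 7, in <module>
    s=monitor.sense(); print(s['clock'],'tcp',s['ee_pos'].round(1),'F',s['contact_force'].round(2),'grip',s['grip_width'].round(1),s['grasp_force'],'yaw',np.degrees(np.arctan2(-R.from_rotvec(s['tcp_rot']).as_matrix()[1,0],-R.from_rotvec(s['tcp_rot']).as_matrix()[0,0])).round(1))
                                                                                                          ^^^^^^^^^^^^^^^^^^^^^
AttributeError: 'float' object has no attribute 'round'
```

```bash
sed -i "s/s\['grip_width'\].round(1)/round(s['grip_width'],1)/" d.py; python3 d.py tin_tab,tin_hook,tin_hanger,bar_mid,stop_face m1
```

```text
5.3 tcp [470.  147.2 260.8] F [-0.63  0.72 -3.21] grip 21.8 29.998905658721924 yaw -4.2
tin_tab side [220.2 190.8] 0.98
tin_hook side [223.7 202.8] 0.67
tin_hook top [212.6 254.2] 0.56
    tin_hook [462.5 144.8 247.1] err 2.4 in bar -105.0 76.0 47.1
tin_hanger side [234.  232.4] 0.69
tin_hanger top [223.6 253.9] 0.58
    tin_hanger [469.1 147.6 118.4] err 5.0 in bar -98.7 79.2 -81.6
bar_mid side [281.1 182.4] 0.97
bar_mid top [265.3 196.5] 0.93
    bar_mid [566.5  66.3 196.6] err 1.1 in bar 4.1 4.8 -3.4
```

```bash
cat > balls.py <<'E'
from h import *
import sys
def ball(im,u,r=9):
    u=np.array(u,float); g=im.astype(float).max(2)
    for _ in range(4):
        x0,y0=np.round(u-r).astype(int); w=g[y0:y0+2*r+1,x0:x0+2*r+1]
        m=np.clip(75-w,0,40); yy,xx=np.mgrid[y0:y0+2*r+1,x0:x0+2*r+1]; rr=np.hypot(xx-u[0],yy-u[1])<r-1
        m=m*rr; u=np.array([(m*xx).sum(),(m*yy).sum()])/m.sum()
    return u
def bar(P,I,sl=(197,156),sr=(371,213),tl=(164,191.5),tr=(372.7,206)):
    L,el=tri([(P['side'],ball(I['side'],sl)),(P['top'],ball(I['top'],tl))])
    Rr,er=tri([(P['side'],ball(I['side'],sr)),(P['top'],ball(I['top'],tr))])
    d=L-Rr; print('L',L.round(1),el.round(2),'R',Rr.round(1),er.round(2),'mid',((L+Rr)/2).round(1),'len',np.linalg.norm(d).round(1),'tilt',np.arcsin(d[2]/np.linalg.norm(d)).round(4),'yaw',np.degrees(np.arctan2(-d[0],d[1])).round(2))
    return L,Rr
if __name__=='__main__':
    P={c:vision.camera_params(c) for c in('side','top')}
    for t in [('side0','top0'),('m1_side','m1_top')]:
        I={c:cv2.imread('pics/%s.png'%n)[:,:,::-1] for c,n in zip(('side','top'),t)}
        bar(P,I)
        print(ball(I['side'],(197,156)),ball(I['side'],(371,213)),ball(I['top'],(164,191.5)),ball(I['top'],(372.7,206)))
        # yellow stop blob
        o=[]
        for c,u in(('side',(229,162)),('top',(202,192))):
            h=cv2.cvtColor(I[c],cv2.COLOR_RGB2HSV); x,y=u; w=h[y-12:y+13,x-12:x+13].astype(int)
            m=(abs(w[...,0]-20)<8)&(w[...,1]>120)&(w[...,2]>100); yy,xx=np.nonzero(m); o.append((P[c],np.array([xx.mean()+x-12,yy.mean()+y-12]))); print(c,o[-1][1],m.sum(),xx.min()+x-12,xx.max()+x-12)
        print('stop',tri(o))
E
python3 balls.py
```

```text
L [575.3 249.8 199.9] 0.74 R [ 550.3 -121.7  197.2] 0.58 mid [562.8  64.1 198.6] len 372.4 tilt 0.0072 yaw -3.85
[195.81420118 155.74497041] [370.10628961 212.68698196] [162.58480749 191.31390912] [371.89074461 205.48851775]
side [229.49019608 162.21568627] 51 226 233
top [202.75949367 191.88607595] 79 198 208
stop (array([571.76193577, 174.27509791, 213.83512533]), np.float64(0.6914148634650132))
L [594.6 275.1 117.6] 2.12 R [ 550.3 -121.7  197.1] 0.56 mid [572.4  76.7 157.3] len 407.1 tilt -0.1966 yaw -6.36
[195.83018868 168.38113208] [370.04779607 212.72703133] [162.61665293 188.92415499] [371.880015   205.49718785]balls.py:25: RuntimeWarning: Mean of empty slice.
  m=(abs(w[...,0]-20)<8)&(w[...,1]>120)&(w[...,2]>100); yy,xx=np.nonzero(m); o.append((P[c],np.array([xx.mean()+x-12,yy.mean()+y-12]))); print(c,o[-1][1],m.sum(),xx.min()+x-12,xx.max()+x-12)
  ret = ret.dtype.type(ret / rcount)
Traceback (most recent call last):
  File "balls.py", line 25, in <module>
    m=(abs(w[...,0]-20)<8)&(w[...,1]>120)&(w[...,2]>100); yy,xx=np.nonzero(m); o.append((P[c],np.array([xx.mean()+x-12,yy.mean()+y-12]))); print(c,o[-1][1],m.sum(),xx.min()+x-12,xx.max()+x-12)
                                                                                                                                                                    ~~~~~~^^
ValueError: zero-size array to reduction operation minimum which has no identity
```

Emit:
carry_out(translation=[[30,-1,0],[60,-1,0],[85,-1.5,0],[98.5,-1.5,0],[98.5,-1.5,0]], rot=[[0,0,0],[0,0,0.4],[0,0,0.4],[0,0,0.4],[0,0,0.4]], grip=[-1,-1,-1,-1,-1])

```text
clock: 6.4
ee_pos: [569.7, 146.0, 261.5]
tcp_rot: [-0.098, -3.14, 0.0]
contact_force: [-1.0, 0.7, -2.4]
grip_width: 22.0
grasp_force: 30.0
```

```bash
python3 d.py tin_hook,stop_face m2; python3 - <<'E'
from h import *
a=cv2.imread('pics/m2_side.png')[120:250,170:310]; b=cv2.imread('pics/m2_top.png')[150:280,140:280]
im,p=snap('wrist')
w=cv2.resize(im[:,:,::-1],(427,320))
c=np.hstack([cv2.resize(x,None,fx=2.8,fy=2.8,interpolation=2) for x in(a,b)])
cv2.imwrite('pics/m2c.png',c)
cv2.imwrite('pics/m2w.png',im[:,:,::-1])
E
```

```text
6.4 tcp [569.7 146.  261.5] F [-1.03  0.74 -2.36] grip 22.0 29.999070167541504 yaw -3.6
tin_hook side [239.  158.9] 0.63
tin_hook top [215.5 194.7] 0.9
    tin_hook [560.  144.1 253.6] err 0.1 in bar -7.7 82.0 53.6
stop_face side [231.9 167.8] 0.53
```

View pics/m2c.png

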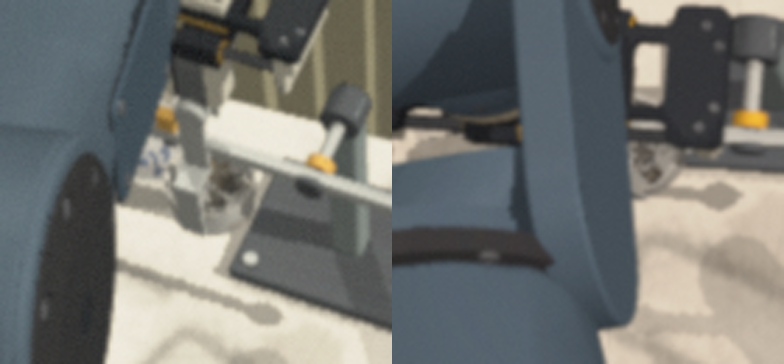

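Emit:
carry_out(translation=[[0,0,-8],[0,0,-16],[0,0,-20],[0,0,-20],[0,0,-20]], rot=[[0,0,0],[0,0,0],[0,0,0],[0,0,0],[0,0,0]], grip=[-1,-1,-1,-1,-1])

```text
clock: 7.25
ee_pos: [568.7, 146.2, 242.0]
tcp_rot: [-0.097, -3.14, 0.0]
contact_force: [-0.7, -0.7, -2.0]
grip_width: 21.6
grasp_force: 30.0
```

Emit:
carry_out(translation=[[0,0,-3],[0,0,-6],[0,0,-9],[0,0,-9],[0,0,-9]], rot=[[0,0,0],[0,0,0],[0,0,0],[0,0,0],[0,0,0]], grip=[-1,-1,-1,-1,-1])

```text
clock: 7.75
ee_pos: [568.6, 146.2, 233.0]
tcp_rot: [-0.097, -3.14, 0.0]
contact_force: [0.1, -0.4, -3.1]
grip_width: 21.8
grasp_force: 30.0
```

```bash
cat > s.py <<'E'
from h import *
import sys
F=[]
for i in range(int(sys.argv[1]) if len(sys.argv)>1 else 1):
    im,p=snap('wrist'); s=monitor.sense(); F.append(s['contact_force'])
print(s['clock'],s['ee_pos'].round(2),'F',np.mean(F,0).round(2),np.std(F,0).round(2),s['moment'].round(2),s['qpos'].round(2))
if len(sys.argv)>2: cv2.imwrite(sys.argv[2],im[:,:,::-1])
E
python3 s.py 4 pics/w3.png
```

```text
7.95 [568.7  146.17 233.21] F [ 0.07 -0.45 -2.41] [0.86 0.36 0.44] [0.03 0.03 0.07] [ 0.17  0.4   1.54 -0.    1.2  -1.34]
```

View pics/w3.png

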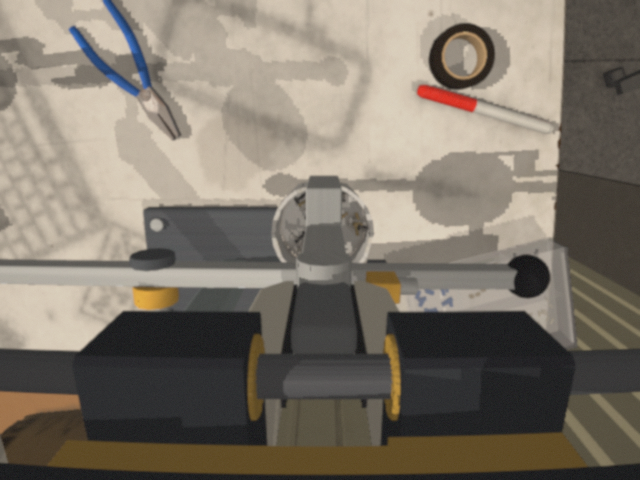

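Emit:
carry_out(translation=[[0,0,-3],[0,0,-6],[0,0,-9],[0,0,-11],[0,0,-11]], rot=[[0,0,0],[0,0,0],[0,0,0],[0,0,0],[0,0,0]], grip=[-1,-1,-1,-1,-1])

```text
clock: 8.45
ee_pos: [568.6, 146.2, 221.8]
tcp_rot: [-0.097, -3.14, -0.0]
contact_force: [0.5, 1.1, -0.5]
grip_width: 21.6
grasp_force: 30.0
```

```bash
python3 s.py 6
```

```text
8.75 [568.67 146.2  222.23] F [-0.27  0.72 -0.3 ] [0.21 0.17 0.31] [ 0.28  0.02 -0.01] [ 0.17  0.41  1.55  0.    1.18 -1.34]
```

Emit:
carry_out(translation=[[0,0,-1.5],[0.1,1.5,-2],[0.2,3,-2.2],[0.3,4.5,-2.5],[0.3,4.5,-2.5]], rot=[[0,0,0],[0,0,0],[0,0,0],[0,0,0],[0,0,0]], grip=[-1,-1,-1,-1,-1])

```text
clock: 9.25
ee_pos: [569.0, 150.9, 219.6]
tcp_rot: [0.097, 3.14, 0.0]
contact_force: [-0.1, -0.1, 0.5]
grip_width: 21.9
grasp_force: 30.0
```

```bash
cat > gap.py <<'E'
from h import *
im,p=snap('wrist'); s=monitor.sense()
h=cv2.cvtColor(im,cv2.COLOR_RGB2HSV).astype(int)[260:312,350:430]
m=((abs(h[...,0]-20)<8)&(h[...,1]>120)&(h[...,2]>90))
yy,xx=np.nonzero(m); print(s['clock'],s['ee_pos'].round(1),'F',s['contact_force'].round(2),'stop cols',xx.min()+350,xx.max()+350,'rows',yy.min()+260,yy.max()+260,'cent',(xx.mean()+350).round(2),(yy.mean()+260).round(2),m.sum())
E
python3 gap.py; python3 s.py 5 pics/w4.png
```

```text
9.3 [569.  150.8 219.6] F [-0.35  0.56 -1.09] stop cols 358 393 rows 273 297 cent 378.44 280.69 395
9.55 [569.   150.78 219.64] F [ 0.31  0.58 -0.55] [0.6  0.5  0.29] [ 0.23 -0.02 -0.01] [ 0.18  0.42  1.55  0.    1.17 -1.33]
```

Emit:
carry_out(translation=[[0,0.5,-0.5],[0,1,-1],[0.1,1.5,-1.2],[0.2,2,-1.4],[0.2,2.5,-1.5]], rot=[[0,0,0],[0,0,0],[0,0,0],[0,0,0],[0,0,0]], grip=[-1,-1,-1,-1,-1])

```text
clock: 10.05
ee_pos: [569.1, 153.1, 218.0]
tcp_rot: [-0.097, -3.14, 0.0]
contact_force: [0.8, -1.6, 0.0]
grip_width: 21.6
grasp_force: 30.0
```

```bash
python3 gap.py; python3 s.py 5 pics/w5.png; python3 - <<'E'
import cv2
a=[cv2.imread('pics/w%d.png'%i)[170:320,270:420] for i in(3,5)]
cv2.imwrite('pics/w35.png',cv2.resize(cv2.hconcat(a),None,fx=2.6,fy=2.6,interpolation=2))
E
```

```text
10.1 [569.2 153.2 218.1] F [ 0.08 -0.78 -0.08] stop cols 353 388 rows 273 290 cent 372.08 278.81 319
10.35 [569.14 153.18 218.08] F [-0.31 -1.15 -0.19] [0.45 0.39 0.4 ] [-0.08  0.01 -0.03] [ 0.18  0.42  1.55  0.    1.17 -1.33]
```

View pics/w35.png

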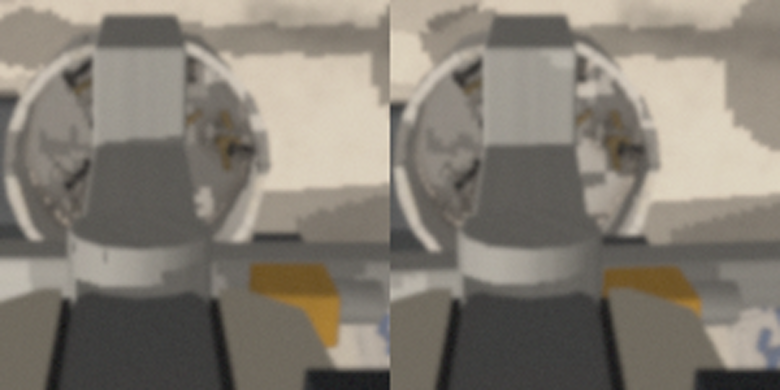

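Emit:
carry_out(translation=[[0,0.3,0],[0,0.6,-0.2],[0,0.6,-0.2]], rot=[[0,0,0],[0,0,0],[0,0,0]], grip=[-1,-1,-1])

```text
clock: 10.65
ee_pos: [569.2, 153.8, 217.9]
tcp_rot: [0.097, 3.14, -0.0]
contact_force: [-0.2, -0.5, -0.3]
grip_width: 21.9
grasp_force: 30.0
```

```bash
python3 gap.py; python3 s.py 5 pics/w6.png
```

```text
10.7 [569.2 153.8 217.9] F [-0.8  -1.46 -0.18] stop cols 352 387 rows 273 288 cent 370.33 278.62 305
10.95 [569.19 153.77 217.91] F [ 0.19 -0.72 -0.46] [0.33 0.12 0.26] [-0.12 -0.07 -0.  ] [ 0.18  0.42  1.55 -0.    1.17 -1.32]
```

Emit:
carry_out(translation=[[0,0.4,-0.1],[0,0.8,-0.3],[0,0.8,-0.3]], rot=[[0,0,0],[0,0,0],[0,0,0]], grip=[-1,-1,-1])

```text
clock: 11.25
ee_pos: [569.2, 154.6, 217.6]
tcp_rot: [0.097, 3.14, 0.0]
contact_force: [0.8, -1.0, -0.3]
grip_width: 22.0
grasp_force: 30.0
```

```bash
python3 gap.py; python3 s.py 5 pics/w7.png
```

```text
11.3 [569.2 154.6 217.6] F [ 0.43 -0.83 -0.08] stop cols 352 385 rows 273 287 cent 368.96 278.51 267
11.55 [569.17 154.6  217.6 ] F [ 0.37 -0.67 -0.52] [0.3  0.53 0.57] [-0.1  -0.02  0.04] [ 0.19  0.42  1.55  0.    1.17 -1.32]
```

Emit:
carry_out(translation=[[0,0.4,-0.1],[0,0.7,-0.2],[0,0.7,-0.2]], rot=[[0,0,0],[0,0,0],[0,0,0]], grip=[-1,-1,-1])

```text
clock: 11.85
ee_pos: [569.1, 155.3, 217.4]
tcp_rot: [-0.097, -3.14, 0.0]
contact_force: [0.1, -0.7, 0.1]
grip_width: 22.2
grasp_force: 30.0
```

```bash
python3 gap.py; python3 s.py 5 pics/w8.png
```

```text
11.9 [569.1 155.3 217.4] F [ 0.59 -0.27 -0.68] stop cols 352 383 rows 273 286 cent 367.7 278.4 239
12.15 [569.15 155.25 217.36] F [ 0.13 -1.28 -0.63] [0.57 0.21 0.63] [-0.15  0.02  0.01] [ 0.19  0.42  1.55  0.    1.17 -1.32]
```

```bash
python3 - <<'E'
from h import *
p=vision.camera_params('wrist'); s=monitor.sense(); T=s['ee_pos']
c,sn=np.cos(np.radians(-3.85)),np.sin(np.radians(-3.85)); ex=np.array([c,sn,0]);
hook=T+[0,0,-10.5]
for th in(-.13,-.18):
    ey=np.array([-sn*np.cos(th),c*np.cos(th),np.sin(th)]); ez=np.cross(ex,ey); ct=hook-12*ez
    ang=np.linspace(0,2*np.pi,60); eyh=np.array([-sn,c,0])
    for x in(-14,-10): 
        u=proj(p,[hook+x*ex+12*np.cos(a)*eyh+12*np.sin(a)*np.array([0,0,1]) for a in ang]); print('hook x',x,'cols',u[:,0].min().round(1),u[:,0].max().round(1))
    for g in(0,1,2,4):
        C=lambda x,y,z:proj(p,ct+x*ex+y*ey+z*ez)[0].round(1).tolist()
        print(th,g,'inner top',C(-5,12+g,18),C(5,12+g,18),'outer top',C(-5,26+g,18),C(5,26+g,18),'outer bot',C(-5,26+g,0))
    print('tab',proj(p,[T+[0,0,40]])[0].round(1))
E
```

```text
hook x -14 cols 296.2 351.8
hook x -10 cols 296.3 351.6
-0.13 0 inner top [353.5, 282.5] [353.0, 304.2] outer top [385.3, 281.2] [384.3, 302.7] outer bot [375.2, 268.1]
-0.13 1 inner top [355.8, 282.4] [355.2, 304.1] outer top [387.6, 281.1] [386.5, 302.5] outer bot [377.2, 268.0]
-0.13 2 inner top [358.1, 282.4] [357.5, 304.0] outer top [389.8, 281.0] [388.7, 302.4] outer bot [379.3, 267.9]
-0.13 4 inner top [362.7, 282.2] [362.0, 303.7] outer top [394.3, 280.8] [393.1, 302.2] outer bot [383.4, 267.8]
tab [323.9 345.9]
hook x -14 cols 296.2 351.8
hook x -10 cols 296.3 351.6
-0.18 0 inner top [353.9, 282.0] [353.3, 303.6] outer top [385.1, 280.2] [384.1, 301.5] outer bot [373.2, 267.3]
-0.18 1 inner top [356.2, 281.9] [355.6, 303.4] outer top [387.3, 280.0] [386.2, 301.3] outer bot [375.2, 267.1]
-0.18 2 inner top [358.4, 281.8] [357.8, 303.3] outer top [389.5, 279.9] [388.4, 301.2] outer bot [377.3, 267.0]
-0.18 4 inner top [362.9, 281.5] [362.2, 303.0] outer top [393.9, 279.6] [392.7, 300.9] outer bot [381.3, 266.8]
tab [323.9 345.9]
```

```bash
python3 - <<'E'
import cv2,numpy as np
for i in(4,5,6,7,8):
    im=cv2.imread(f'pics/w{i}.png').astype(float); sat=im[:,:,2]-im[:,:,0]
    print(i)
    for r in(274,277,280):
        e=sat[r-1:r+2,340:405].mean(0); h=e.max()/2; k=np.nonzero(e>h)[0]
        a,b=k[0],k[-1]
        L=a-(e[a]-h)/(e[a]-e[a-1]); Rr=b+(e[b]-h)/(e[b]-e[b+1]); print('  ',r,round(340+L,2),round(340+Rr,2))
E
```

```text
4
   274 357.21 386.91
   277 356.86 388.76
   280 357.59 391.05
5
   274 351.91 381.72
   277 351.64 383.67
   280 351.45 385.8
6
   274 351.19 380.47
   277 351.05 382.49
   280 350.99 384.66
7
   274 351.12 378.64
   277 351.02 380.54
   280 351.02 382.67
8
   274 351.15 377.03
   277 351.0 378.79
   280 351.04 381.15
```

Emit:
carry_out(translation=[[0,0.4,-0.1],[0,0.8,-0.2],[0,0.8,-0.2]], rot=[[0,0,0],[0,0,0],[0,0,0]], grip=[-1,-1,-1])

```text
clock: 12.45
ee_pos: [569.1, 155.7, 217.1]
tcp_rot: [-0.097, -3.14, 0.001]
contact_force: [-0.0, -5.0, -0.4]
grip_width: 21.9
grasp_force: 30.0
```

```bash
cat > e.py <<'E'
import cv2,numpy as np,sys
for i in sys.argv[1:]:
    im=cv2.imread(f'pics/w{i}.png').astype(float); sat=im[:,:,2]-im[:,:,0]
    print(i)
    for r in(274,277,280,283,286):
        e=sat[r-1:r+2,340:405].mean(0); h=e.max()/2; k=np.nonzero(e>h)[0]
        a,b=k[0],k[-1]
        L=a-(e[a]-h)/(e[a]-e[a-1]); Rr=b+(e[b]-h)/(e[b]-e[b+1]); print('  ',r,round(340+L,2),round(340+Rr,2))
E
python3 s.py 5 pics/w9.png;python3 e.py 8 9
```

```text
12.7 [569.15 155.72 217.15] F [-0.15 -4.77 -0.79] [0.56 0.36 0.36] [-0.99 -0.1   0.03] [ 0.19  0.42  1.55 -0.    1.17 -1.32]
8
   274 351.15 377.03
   277 351.0 378.79
   280 351.04 381.15
   283 351.44 383.35
   286 377.48 384.76
9
   274 351.16 376.1
   277 350.92 377.96
   280 350.75 380.24
   283 351.02 382.46
   286 377.18 383.95
```

Emit:
carry_out(translation=[[0,-0.2,-0.8],[0,-0.4,-1.5],[0,-0.4,-1.5]], rot=[[0,0,0],[0,0,0],[0,0,0]], grip=[-1,-1,-1])

```text
clock: 13.0
ee_pos: [569.2, 155.7, 215.6]
tcp_rot: [-0.097, -3.14, -0.0]
contact_force: [0.6, -2.8, 0.1]
grip_width: 22.0
grasp_force: 30.0
```

```bash
python3 s.py 6 pics/w10.png;python3 e.py 9 10
```

```text
13.3 [569.16 155.69 215.71] F [ 0.02 -3.36  0.15] [0.48 0.43 0.58] [-0.72  0.01 -0.05] [ 0.19  0.43  1.55  0.    1.17 -1.32]
9
   274 351.16 376.1
   277 350.92 377.96
   280 350.75 380.24
   283 351.02 382.46
   286 377.18 383.95
10
   274 351.09 376.03
   277 351.01 378.02
   280 350.95 380.5
   283 351.1 382.71
   286 377.28 384.08
```

Emit:
carry_out(translation=[[0,-0.3,0],[0,-0.4,0],[0,-0.4,0],[0,-0.4,0],[0,-0.4,0]], rot=[[0,0,0],[0,0,0],[0,0,0],[0,0,0],[0,0,0]], grip=[-1,-1,-0.5,-0.45,-0.4])

```text
clock: 13.8
ee_pos: [569.2, 155.4, 215.7]
tcp_rot: [0.097, 3.14, 0.0]
contact_force: [-0.3, -0.1, 0.1]
grip_width: 27.3
grasp_force: 0.0
```

```bash
python3 s.py 4 pics/w11.png;python3 e.py 11
```

```text
14.0 [569.17 155.32 215.69] F [-0.05 -0.19  0.23] [0.34 0.57 0.74] [ 0.06  0.03 -0.03] [ 0.19  0.43  1.55  0.    1.17 -1.32]
11
   274 351.88 376.82
   277 351.7 378.74
   280 351.65 381.08
   283 351.56 383.29
   286 351.61 357.74
```

Emit:
carry_out(translation=[[0,0,0],[0,0,0],[0,0,0],[0,0,0],[0,0,0]], rot=[[0,0,0],[0,0,0],[0,0,0],[0,0,0],[0,0,0]], grip=[-0.2,0,0,0,0])

```text
clock: 14.5
ee_pos: [569.2, 155.3, 215.7]
tcp_rot: [0.097, 3.14, 0.0]
contact_force: [0.7, 0.3, 0.0]
grip_width: 46.5
grasp_force: 0.0
```

Emit:
carry_out(translation=[[0,0,15],[0,0,35],[0,0,60],[-20,-40,75],[-50,-85,80]], rot=[[0,0,0],[0,0,0],[0,0,0],[0,0,0],[0,0,0]], grip=[0,0,0,0,0])

```text
clock: 15.0
ee_pos: [521.9, 73.4, 296.6]
tcp_rot: [0.094, 3.138, 0.0]
contact_force: [-0.0, -0.4, 0.2]
grip_width: 46.2
grasp_force: 0.0
```

Emit:
carry_out(translation=[[-30,-45,5],[-60,-90,10],[-90,-135,10],[-120,-180,10],[-130,-220,10]], rot=[[0,0,0],[0,0,0],[0,0,0],[0,0,0],[0,0,0]], grip=[0.3,0.3,0.3,0.3,0.3])

```text
clock: 15.5
ee_pos: [392.2, -140.2, 305.7]
tcp_rot: [0.096, 3.139, -0.001]
contact_force: [1.2, 0.4, -0.7]
grip_width: 60.5
grasp_force: 0.0
```

```bash
cat > t.py <<'E'
from balls import *
import sys
tag=sys.argv[1]
for k in range(int(sys.argv[2]) if len(sys.argv)>2 else 1):
    P={};I={}
    for c in('side','top'): I[c],P[c]=snap(c,f'{tag}_{c}.png')
# predicted ball pixels by searching tilt: match dark-ness score
M=np.array([562.8,64.1,198.6]); y=np.radians(-3.85)
def ends(t,s): return M+s*185.5*np.array([-np.sin(y)*np.cos(t),np.cos(y)*np.cos(t),np.sin(t)])
def sc(t):
    v=0
    for s in(1,-1):
        for c in('side','top'):
            g=I[c].astype(float).max(2); u=proj(P[c],ends(t,s))[0]-[.5,.5]
            v+=cv2.getRectSubPix(g.astype(np.float32),(7,7),tuple(map(float,u))).mean()
    return v
ts=np.linspace(-.4,.4,321); v=[sc(t) for t in ts]; i=int(np.argmin(v)); print('coarse tilt',ts[i].round(4),round(v[i],1))
S={}
for nm,s in(('l',1),('r',-1)):
    for c in('side','top'): S[c[0]+nm]=tuple(proj(P[c],ends(ts[i],s))[0])
bar(P,I,S['sl'],S['sr'],S['tl'],S['tr']); print(monitor.sense()['clock'])
E
python3 t.py n1 2; python3 c.py reel w12.png
```

```text
coarse tilt -0.1375 249.7
L [575.2 248.7 173.9] 0.7 R [ 543.2 -115.3  276.4] 1.74 mid [559.2  66.7 225.1] len 379.5 tilt -0.2734 yaw -5.03
15.7
15.7 [ 393.7 -140.   305.5] [[-0.998, 0.065, 0.0], [0.065, 0.998, 0.0], [-0.0, 0.0, -1.0]] [-0.45  0.01  1.84  0.    1.28 -1.96] F [-0.07  0.32  0.56]
reel_tab [260.6 272.4] 0.64 [ 432.8 -192.8]
reel_hook [262.3 262.5] 0.94 [ 433.4 -195.4]
reel_hanger [280.6 227.4] 0.63 [ 431.2 -191.3]
[{'rect': [274.4, 243.5, 63.7, 91.6], 'score': 0.9}]
```

Emit:
carry_out(translation=[[1,-18,-22],[2,-36,-44],[2,-53,-65],[2,-53,-65],[2,-53,-65]], rot=[[0,0,0],[0,0,0],[0,0,0],[0,0,0],[0,0,0]], grip=[0.3,0.3,0.3,0.3,0.3])

```text
clock: 16.45
ee_pos: [396.3, -191.6, 240.6]
tcp_rot: [-0.096, -3.14, -0.001]
contact_force: [-0.3, -0.1, 0.2]
grip_width: 60.7
grasp_force: 0.0
```

```bash
python3 c.py reel w13.png; python3 t.py n2;python3 -c "
import cv2
im=cv2.imread('pics/w13.png')[180:380,200:460]
cv2.imwrite('pics/w13c.png',cv2.resize(im,None,fx=3,fy=3,interpolation=cv2.INTER_CUBIC))"
```

```text
16.45 [ 396.3 -191.6  240.6] [[-0.998, 0.061, -0.001], [0.061, 0.998, 0.0], [0.001, 0.0, -1.0]] [-0.56  0.12  1.89  0.    1.13 -2.07] F [-0.27 -0.13  0.19]
reel_tab [321.  296.1] 0.84 [ 431.9 -195.5]
reel_tab [322.6 280.7] 0.25 [ 421.5 -193.9]
reel_hook [323.1 279. ] 0.75 [ 430.5 -194.1]
reel_hanger [324.3 236.5] 0.76 [ 430.7 -193.1]
reel_hanger [323.1 279.5] 0.29 [ 475.2 -197. ]
[]
coarse tilt -0.1375 204.1
L [575.1 248.6 174.1] 0.7 R [ 554.  -123.7  202.4] 1.73 mid [564.6  62.5 188.2] len 374.0 tilt -0.0758 yaw -3.25
16.8
```

View pics/w13c.png

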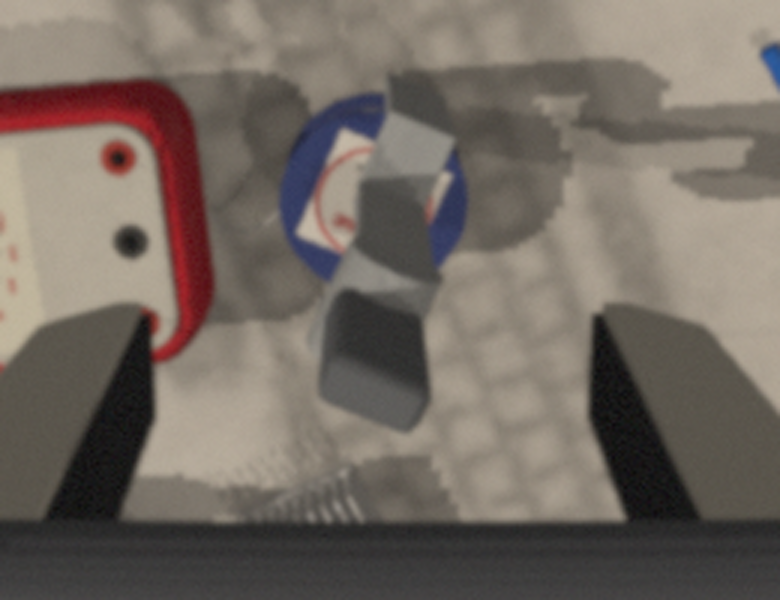

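```bash
python3 - <<'E'
from fit import *
p=vision.camera_params('wrist')
q=[(333,352,-6,11,172),(427,388,-6,-11,172),(320,395,6,11,172),(412,430,6,-11,172),(343,288,-6,11,128),(418,312,-6,-11,128),
 (388,112,-33,10,62),(457,143,-33,-10,62)]
Q=[(u/3+200-.4,v/3+180-.4,x,-y,z) for u,v,x,y,z in q]
fit(p,Q,[432,-194,-.3]); fit(p,Q[:4],[432,-194,-.3])
E
```

```text
x,y [ 432.8 -194.2] yaw deg -27.3
[[0.4, -1.3], [3.1, 0.6], [-3.3, 1.5], [-0.3, 3.4], [-1.1, -4.4], [3.1, -0.2], [0.2, 0.0], [-0.7, -0.7]]
x,y [ 432.2 -194.2] yaw deg -26.1
[[-0.0, -2.1], [3.0, -0.8], [-3.3, 0.9], [0.0, 2.2]]
```

Emit:
carry_out(translation=[[12,-1,-5],[24,-2,-15],[36.5,-2.5,-40],[36.5,-2.5,-75],[36.5,-2.5,-108]], rot=[[0,0,-8],[0,0,-16],[0,0,-23],[0,0,-23],[0,0,-23]], grip=[0.3,0.3,0.3,0.3,0.3])

```text
clock: 17.3
ee_pos: [432.9, -194.7, 131.4]
tcp_rot: [0.721, 3.057, -0.0]
contact_force: [0.6, -0.3, 0.1]
grip_width: 60.5
grasp_force: 0.0
```

Emit:
carry_out(translation=[[0,0,0],[0,0,0],[0,0,0],[0,0,0],[0,0,0]], rot=[[0,0,0],[0,0,0],[0,0,0],[0,0,0],[0,0,0]], grip=[0.3,-1,-1,-1,-1])

```text
clock: 17.8
ee_pos: [433.0, -195.1, 133.4]
tcp_rot: [0.721, 3.056, -0.001]
contact_force: [0.1, -0.7, -0.1]
grip_width: 32.9
grasp_force: 0.0
```

Emit:
carry_out(translation=[[0,0,0],[0,0,0],[0,0,0],[0,0,0],[0,0,0]], rot=[[0,0,0],[0,0,0],[0,0,0],[0,0,0],[0,0,0]], grip=[-1,-1,-1,-1,-1])

```text
clock: 18.3
ee_pos: [432.6, -194.9, 132.6]
tcp_rot: [0.721, 3.057, -0.0]
contact_force: [-1.1, 0.5, 6.3]
grip_width: 21.8
grasp_force: 30.0
```

```bash
python3 s.py 6
```

```text
18.6 [ 432.68 -194.91  132.66] F [-0.57  0.77  6.1 ] [0.4  0.37 0.37] [ 0.05  0.25 -0.03] [-0.52  0.33  1.92 -0.    0.88 -1.63]
```

Emit:
carry_out(translation=[[0,0,15],[0,0,40],[0,0,80],[0,10,120],[0,20,140]], rot=[[0,0,0],[0,0,0],[0,0,0],[0,0,7],[0,0,14]], grip=[-1,-1,-1,-1,-1])

```text
clock: 19.1
ee_pos: [432.9, -174.9, 274.9]
tcp_rot: [0.336, 3.121, -0.002]
contact_force: [0.1, 0.1, -3.4]
grip_width: 22.0
grasp_force: 30.0
```

```bash
python3 s.py 10; python3 t.py n3
```

```text
19.6 [ 432.21 -174.91  271.34] F [ 0.2  -0.12 -2.75] [0.65 0.67 1.42] [ 0.05 -0.04 -0.03] [-0.48  0.14  1.79 -0.    1.21 -1.84]
coarse tilt -0.1375 272.5balls.py:8: RuntimeWarning: invalid value encountered in divide
  m=m*rr; u=np.array([(m*xx).sum(),(m*yy).sum()])/m.sum()
balls.py:6: RuntimeWarning: invalid value encountered in cast
  x0,y0=np.round(u-r).astype(int); w=g[y0:y0+2*r+1,x0:x0+2*r+1]
Traceback (most recent call last):
  File "t.py", line 21, in <module>
    bar(P,I,S['sl'],S['sr'],S['tl'],S['tr']); print(monitor.sense()['clock'])
    ~~~^^^^^^^^^^^^^^^^^^^^^^^^^^^^^^^^^^^^^
  File "balls.py", line 12, in bar
    Rr,er=tri([(P['side'],ball(I['side'],sr)),(P['top'],ball(I['top'],tr))])
                          ~~~~^^^^^^^^^^^^^^
  File "balls.py", line 8, in ball
    m=m*rr; u=np.array([(m*xx).sum(),(m*yy).sum()])/m.sum()
      ~^~~
ValueError: operands could not be broadcast together with shapes (0,0) (19,19)
```

Emit:
carry_out(translation=[[5,45,0],[10,90,0],[20,130,0],[30,160,0],[33,167,0]], rot=[[0,0,4],[0,0,8.4],[0,0,8.4],[0,0,8.4],[0,0,8.4]], grip=[-1,-1,-1,-1,-1])

```text
clock: 20.2
ee_pos: [466.0, -5.4, 272.2]
tcp_rot: [0.11, 3.139, 0.001]
contact_force: [-0.0, -0.1, -3.7]
grip_width: 21.7
grasp_force: 30.0
```

Emit:
carry_out(translation=[[0,0,0],[0,0,0]], rot=[[0,0,0],[0,0,0]], grip=[-1,-1])

```text
clock: 20.4
ee_pos: [465.3, -8.6, 272.1]
tcp_rot: [-0.114, -3.139, 0.001]
contact_force: [0.1, -0.5, -2.6]
grip_width: 21.7
grasp_force: 30.0
```

```bash
python3 s.py 14 pics/w14.png
```

```text
21.1 [465.48  -7.81 272.28] F [-0.12  0.08 -3.22] [0.47 0.45 0.42] [ 0.04 -0.02  0.01] [-0.12  0.14  1.79 -0.    1.21 -1.62]
```

Emit:
carry_out(translation=[[30,1,0],[60,1.5,0],[82,2,0],[93.5,2,0],[93.5,2,0]], rot=[[0,0,0],[0,0,0.2],[0,0,0.2],[0,0,0.2],[0,0,0.2]], grip=[-1,-1,-1,-1,-1])

```text
clock: 21.6
ee_pos: [559.5, -5.8, 271.8]
tcp_rot: [-0.108, -3.139, 0.0]
contact_force: [-0.7, -0.9, -3.2]
grip_width: 22.1
grasp_force: 30.0
```

Emit:
carry_out(translation=[[0,0,-8],[0,0,-15],[0,0,-22],[0,0,-28],[0,0,-28]], rot=[[0,0,0],[0,0,0],[0,0,0],[0,0,0],[0,0,0]], grip=[-1,-1,-1,-1,-1])

```text
clock: 22.1
ee_pos: [558.4, -5.8, 243.3]
tcp_rot: [-0.108, -3.138, -0.0]
contact_force: [-0.4, 0.3, -2.6]
grip_width: 21.9
grasp_force: 30.0
```

```bash
python3 s.py 4 pics/w15.png
```

```text
22.3 [559.15  -5.84 244.63] F [ 0.15 -0.14 -3.1 ] [0.36 0.39 0.28] [ 0.02 -0.02  0.06] [-0.09  0.34  1.6  -0.    1.2  -1.6 ]
```

View pics/w15.png

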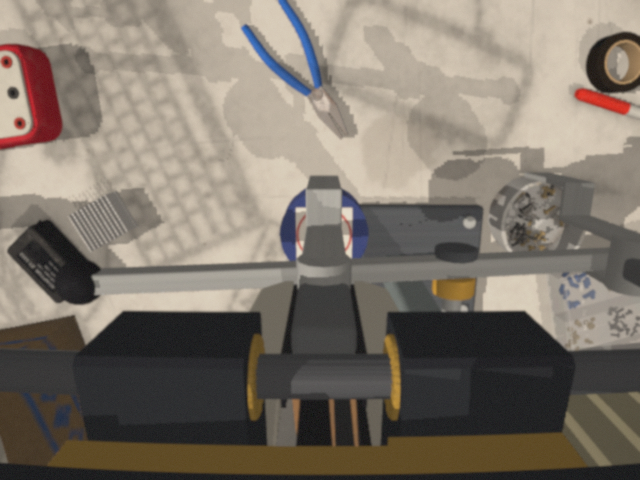

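Emit:
carry_out(translation=[[0,0,-4],[0,0,-7],[0,0,-10],[0,0,-13],[0,0,-13]], rot=[[0,0,0],[0,0,0],[0,0,0],[0,0,0],[0,0,0]], grip=[-1,-1,-1,-1,-1])

```text
clock: 22.8
ee_pos: [559.0, -5.9, 231.0]
tcp_rot: [-0.108, -3.14, 0.0]
contact_force: [-0.3, -1.1, -1.6]
grip_width: 21.8
grasp_force: 30.0
```

```bash
python3 s.py 6
```

```text
23.1 [559.01  -5.84 231.41] F [-0.4  -1.13 -0.56] [0.44 0.72 0.28] [-0.22  0.01  0.01] [-0.09  0.35  1.61 -0.    1.17 -1.6 ]
```

Emit:
carry_out(translation=[[0,0,-1],[0,0,-2],[0,0,-2.5],[0,0,-2.5]], rot=[[0,0,0],[0,0,0],[0,0,0],[0,0,0]], grip=[-1,-1,-1,-1])

```text
clock: 23.5
ee_pos: [559.1, -5.9, 228.8]
tcp_rot: [0.108, 3.14, -0.0]
contact_force: [-1.2, -2.1, -0.7]
grip_width: 21.7
grasp_force: 30.0
```

```bash
python3 s.py 6; python3 t.py n4
```

```text
23.8 [559.07  -5.82 228.87] F [-0.2  -2.45  0.34] [0.27 0.14 0.54] [-0.49  0.01  0.04] [-0.09  0.36  1.62 -0.    1.17 -1.6 ]
coarse tilt 0.005 238.8balls.py:8: RuntimeWarning: invalid value encountered in divide
  m=m*rr; u=np.array([(m*xx).sum(),(m*yy).sum()])/m.sum()
balls.py:6: RuntimeWarning: invalid value encountered in cast
  x0,y0=np.round(u-r).astype(int); w=g[y0:y0+2*r+1,x0:x0+2*r+1]
Traceback (most recent call last):
  File "t.py", line 21, in <module>
    bar(P,I,S['sl'],S['sr'],S['tl'],S['tr']); print(monitor.sense()['clock'])
    ~~~^^^^^^^^^^^^^^^^^^^^^^^^^^^^^^^^^^^^^
  File "balls.py", line 11, in bar
    L,el=tri([(P['side'],ball(I['side'],sl)),(P['top'],ball(I['top'],tl))])
                         ~~~~^^^^^^^^^^^^^^
  File "balls.py", line 8, in ball
    m=m*rr; u=np.array([(m*xx).sum(),(m*yy).sum()])/m.sum()
      ~^~~
ValueError: operands could not be broadcast together with shapes (0,0) (19,19)
```

Emit:
carry_out(translation=[[0,-0.6,0],[0,-0.6,0],[0,-0.6,0],[0,-0.6,0],[0,-0.6,0]], rot=[[0,0,0],[0,0,0],[0,0,0],[0,0,0],[0,0,0]], grip=[-1,-1,-0.5,-0.45,-0.4])

```text
clock: 24.4
ee_pos: [559.0, -6.4, 228.8]
tcp_rot: [0.108, 3.14, -0.0]
contact_force: [-0.6, -0.3, 0.3]
grip_width: 27.1
grasp_force: 0.0
```

Emit:
carry_out(translation=[[0,0,0],[0,0,0],[0,0,0],[0,0,0],[0,0,0]], rot=[[0,0,0],[0,0,0],[0,0,0],[0,0,0],[0,0,0]], grip=[-0.3,-0.1,0,0,0])

```text
clock: 24.9
ee_pos: [559.0, -6.4, 228.8]
tcp_rot: [-0.108, -3.14, -0.0]
contact_force: [-0.7, 0.3, -1.5]
grip_width: 46.4
grasp_force: 0.0
```

Emit:
carry_out(translation=[[0,0,15],[0,0,35],[0,0,60],[-50,0,70],[-100,0,70]], rot=[[0,0,0],[0,0,0],[0,0,0],[0,0,0],[0,0,0]], grip=[0,0,0,0,0])

```text
clock: 25.4
ee_pos: [459.5, -6.5, 299.6]
tcp_rot: [0.108, 3.138, -0.0]
contact_force: [-0.2, -0.6, 0.1]
grip_width: 46.4
grasp_force: 0.0
```

Emit:
carry_out(translation=[[-50,0,5],[-100,-20,10],[-150,-50,10],[-180,-90,10],[-190,-130,10]], rot=[[0,0,0],[0,0,0],[0,0,0],[0,0,0],[0,0,0]], grip=[0,0,0,0,0])

```text
clock: 25.9
ee_pos: [269.8, -131.9, 309.3]
tcp_rot: [0.105, 3.138, -0.002]
contact_force: [1.8, -1.1, 0.3]
grip_width: 46.4
grasp_force: 0.0
```

```bash
python3 t.py n5 ; python3 t.py n6 3
```

```text
coarse tilt -0.0075 194.4
L [575.1 249.9 197.8] 0.61 R [ 550.2 -121.9  200.6] 0.82 mid [562.7  64.  199.2] len 372.7 tilt -0.0075 yaw -3.83
26.0
coarse tilt -0.01 207.0
L [575.1 249.9 197.9] 0.62 R [ 550.1 -122.2  203.1] 1.17 mid [562.6  63.8 200.5] len 372.9 tilt -0.0139 yaw -3.84
26.3
```

Emit:
carry_out(translation=[[-10,-40,0],[-10,-80,0],[-10,-120,0],[-10,-150,0],[-10,-150,0]], rot=[[0,0,0],[0,0,0],[0,0,0],[0,0,0],[0,0,0]], grip=[0,0,0,0,0])

```text
clock: 26.8
ee_pos: [262.7, -283.4, 308.3]
tcp_rot: [-0.107, -3.139, -0.001]
contact_force: [-0.3, 0.9, -0.0]
grip_width: 46.6
grasp_force: 0.0
```

```bash
cat > u.py <<'E'
from h import *
import sys
# sub-pixel shift of ball patches relative to the initial pictures -> tilt
P={};I={}
S={(c,k):[] for c in('side','top') for k in'LR'}
B={('side','L'):(196,156),('side','R'):(370,213),('top','L'):(163,191),('top','R'):(372,205)}
tag=sys.argv[1]; ref={c:cv2.imread(f'pics/{c}0.png') for c in('side','top')}
for n in range(2):
    for c in('side','top'):
        im,P[c]=snap(c,f'{tag}_{c}.png'); im=im[:,:,::-1]
        for k in'LR':
            x,y=B[c,k]; r=9; g=lambda a:np.clip(90-a[...].max(2).astype(np.float32),0,60)
            T=cv2.resize(g(ref[c][y-r:y+r+1,x-r:x+r+1]),None,fx=8,fy=8,interpolation=2)
            W=cv2.resize(g(im[y-r-5:y+r+6,x-r-5:x+r+6]),None,fx=8,fy=8,interpolation=2)
            _,m,_,l=cv2.minMaxLoc(cv2.matchTemplate(W,T,cv2.TM_CCOEFF_NORMED)); S[c,k].append(np.r_[np.array(l)/8-5,m])
X={'L':np.array([575.3,249.8,200]),'R':np.array([550.3,-121.7,200])}
for k in'LR':
    A=[];b=[]
    for c in('side','top'):
        s=np.mean(S[c,k],0); j=(proj(P[c],X[k]+[0,0,1])-proj(P[c],X[k]-[0,0,1]))[0]/2
        dz=j@s[:2]/(j@j); print(k,c,s.round(2),'dz',dz.round(2),'px/mm',np.linalg.norm(j).round(2))
        A.append(j);b.append(s[:2])
    A=np.concatenate(A);b=np.concatenate(b); dz=A@b/(A@A); print(k,'dz',dz.round(2),'tilt',(dz/186*(1 if k=='L' else -1)).round(4))
print(monitor.sense()['clock'])
E
python3 u.py n7; python3 t.py n8
```

```text
L side [0.12 0.5  0.99] dz -1.72 px/mm 0.3
L top [0.5  0.25 0.99] dz -2.71 px/mm 0.21
L dz -2.04 tilt -0.011
R side [ 0.06 -0.38  0.99] dz 1.45 px/mm 0.26
R top [ 0.12 -0.12  1.  ] dz 1.74 px/mm 0.1
R dz 1.49 tilt -0.008
27.0
coarse tilt -0.0075 185.8
L [575.1 249.9 197.6] 0.64 R [ 550.3 -121.6  198.5] 0.48 mid [562.7  64.1 198.1] len 372.4 tilt -0.0025 yaw -3.82
27.1
```

Emit:
carry_out(translation=[[30,40,0],[60,80,0],[90,120,0],[120,160,0],[150,200,0]], rot=[[0,0,0],[0,0,0],[0,0,0],[0,0,0],[0,0,0]], grip=[0,0,0,0,0])

```text
clock: 27.6
ee_pos: [412.6, -79.1, 309.3]
tcp_rot: [0.106, 3.139, -0.001]
contact_force: [1.2, -0.6, 0.7]
grip_width: 46.5
grasp_force: 0.0
```

Emit:
carry_out(translation=[[40,25,0],[80,50,0],[115,77,0],[146.5,77,0],[146.5,77,0]], rot=[[0,0,0],[0,0,0],[0,0,0],[0,0,0],[0,0,0]], grip=[0,0,0,0,0])

```text
clock: 28.1
ee_pos: [560.3, -3.2, 308.1]
tcp_rot: [-0.104, -3.14, -0.0]
contact_force: [-0.4, -0.5, 0.4]
grip_width: 46.2
grasp_force: 0.0
```

```bash
python3 s.py 2 pics/w16.png; python3 - <<'E'
from h import *
s=monitor.sense(); print(s['ee_pos'],s['tcp_rot'],s['grip_width'])
vision.snapshot('wrist'); p=vision.camera_params('wrist')
for n,z in(('reel_tab',246),('reel_hook',218)):
    for d in nets.spot_point('wrist',n)[:2]: print(n,np.round(d['pixel'],1),round(d['score'],2),onz(p,d['pixel'],z).round(1))
E
```

```text
28.2 [557.88  -4.18 308.48] F [-0.6  -0.27 -0.1 ] [0.55 0.11 0.04] [ 0.1  -0.01  0.01] [-0.09  0.29  1.51 -0.    1.34 -1.59]
[557.88075964  -4.17768578 308.47784372] [-1.06195919e-01 -3.13884417e+00 -1.32917614e-05] 46.37903595141097
reel_tab [317.7 257.8] 0.9 [558.8  -8. ]
reel_hook [320.4 240.1] 0.66 [556.   -6.5]
reel_hook [589.3 249.1] 0.48 [573.6 165.7]
```

Emit:
carry_out(translation=[[0.8,-2.5,-20],[0.8,-2.5,-45],[0.8,-2.5,-65],[0.8,-2.5,-79],[0.8,-2.5,-79]], rot=[[0,0,0],[0,0,0],[0,0,0],[0,0,0],[0,0,0]], grip=[0,0,0,0,0])

```text
clock: 28.85
ee_pos: [557.7, -7.5, 228.6]
tcp_rot: [-0.109, -3.137, -0.0]
contact_force: [-0.6, 0.0, 1.0]
grip_width: 46.2
grasp_force: 0.0
```

Emit:
carry_out(translation=[[0,0,0],[0,0,0],[0,0,0],[0,0,0],[0,0,0]], rot=[[0,0,0],[0,0,0],[0,0,0],[0,0,0],[0,0,0]], grip=[-0.2,-0.3,-0.4,-0.45,-0.5])

```text
clock: 29.35
ee_pos: [559.3, -7.3, 230.1]
tcp_rot: [0.108, 3.139, 0.0]
contact_force: [0.3, -0.3, -0.7]
grip_width: 23.8
grasp_force: 0.0
```

Emit:
carry_out(translation=[[0,0,0],[0,0,0],[0,0,0],[0,0,0],[0,0,0]], rot=[[0,0,0],[0,0,0],[0,0,0],[0,0,0],[0,0,0]], grip=[-0.55,-0.7,-1,-1,-1])

```text
clock: 29.85
ee_pos: [559.2, -7.3, 229.8]
tcp_rot: [-0.108, -3.14, -0.0]
contact_force: [0.1, 1.8, -0.3]
grip_width: 21.6
grasp_force: 30.0
```

```bash
python3 s.py 5
```

```text
30.1 [559.18  -7.3  229.77] F [ 0.46  1.96 -0.22] [0.54 0.41 0.36] [ 0.36 -0.12 -0.04] [-0.1   0.36  1.61  0.    1.17 -1.6 ]
```

Emit:
carry_out(translation=[[-0.1,-1.5,-0.2],[-0.2,-3,-0.5],[-0.3,-4.5,-0.8],[-0.4,-6.5,-1.2],[-0.4,-6.5,-1.2]], rot=[[0,0,0],[0,0,0],[0,0,0],[0,0,0],[0,0,0]], grip=[-1,-1,-1,-1,-1])

```text
clock: 30.6
ee_pos: [558.7, -14.3, 228.5]
tcp_rot: [-0.108, -3.14, 0.001]
contact_force: [-0.2, 0.9, -0.3]
grip_width: 21.5
grasp_force: 30.0
```

```bash
python3 s.py 5
```

```text
30.85 [558.74 -14.17 228.6 ] F [-0.1  -0.7   0.19] [0.31 0.71 0.54] [-0.28  0.05 -0.02] [-0.11  0.36  1.62 -0.    1.17 -1.61]
```

Emit:
carry_out(translation=[[0,0,0],[0,0,0],[0,0,0],[0,0,0],[0,0,0]], rot=[[0,0,0],[0,0,0],[0,0,0],[0,0,0],[0,0,0]], grip=[-0.5,-0.45,-0.4,-0.2,0])

```text
clock: 31.35
ee_pos: [558.8, -13.8, 228.6]
tcp_rot: [0.108, 3.14, -0.0]
contact_force: [-0.9, 0.8, 0.5]
grip_width: 39.7
grasp_force: 0.0
```

Emit:
carry_out(translation=[[0,0,10],[0,0,30],[0,0,60],[-45,0,72],[-95,0,80]], rot=[[0,0,0],[0,0,0],[0,0,0],[0,0,0],[0,0,0]], grip=[0,0,0,0,0])

```text
clock: 31.85
ee_pos: [464.0, -13.9, 309.8]
tcp_rot: [0.108, 3.138, -0.0]
contact_force: [-0.0, 0.2, 0.4]
grip_width: 46.5
grasp_force: 0.0
```

Emit:
carry_out(translation=[[-35,-30,0],[-70,-65,0],[-105,-100,0],[-140,-140,0],[-170,-180,0]], rot=[[0,0,0],[0,0,0],[0,0,0],[0,0,0],[0,0,0]], grip=[0,0,0,0,0])

```text
clock: 32.35
ee_pos: [294.8, -192.1, 309.5]
tcp_rot: [0.106, 3.138, -0.002]
contact_force: [0.8, -1.1, -0.0]
grip_width: 46.5
grasp_force: 0.0
```

Emit:
carry_out(translation=[[-10,-40,0],[-25,-85,0],[-25,-85,0],[-25,-85,0],[-25,-85,0]], rot=[[0,0,0],[0,0,0],[0,0,0],[0,0,0],[0,0,0]], grip=[0,0,0,0,0])

```text
clock: 32.85
ee_pos: [271.6, -275.6, 308.8]
tcp_rot: [0.107, 3.139, -0.0]
contact_force: [0.1, -0.3, -0.7]
grip_width: 46.4
grasp_force: 0.0
```

```bash
python3 u.py n9; python3 t.py n10; python3 - <<'E'
from h import *
P={c:vision.camera_params(c) for c in('side','top')}
for n in('tin_hook','stop_face','reel_hook','bar_mid','multimeter','side_cutters','tape'):
    o=[(P[c],np.array(d[0]['pixel'])) for c in P if (d:=nets.spot_point(c,n))]
    if len(o)==2: X,e=tri(o); print(n,X.round(1),e.round(1))
E
```

```text
L side [-0.12 -0.25  0.99] dz 0.92 px/mm 0.3
L top [-0.19 -0.12  0.99] dz 1.08 px/mm 0.21
L dz 0.97 tilt 0.0052
R side [-0.06  0.44  0.99] dz -1.69 px/mm 0.26
R top [0.   0.12 1.  ] dz -0.98 px/mm 0.1
R dz -1.59 tilt 0.0086
33.05
coarse tilt 0.01 185.1
L [575.3 250.1 200.5] 0.69 R [ 550.5 -121.7  194.9] 0.47 mid [562.9  64.2 197.7] len 372.7 tilt 0.0151 yaw -3.82
33.15
tin_hook [558.5 151.3 226.8] 0.5
stop_face [570.6 169.4 209.6] 2.2
reel_hook [552.9 -10.1 214.1] 0.1
bar_mid [565.7  62.1 187.1] 0.8
multimeter [566.3 163.5 240.8] 3.0
tape [450.  275.9   2.7] 2.8
```

Emit:
carry_out(translation=[[0,0,0],[0,0,0],[0,0,0],[0,0,0],[0,0,0]], rot=[[0,0,0],[0,0,0],[0,0,0],[0,0,0],[0,0,0]], grip=[0,0,0,0,0])

```text
clock: 34.35
ee_pos: [271.3, -276.4, 308.5]
tcp_rot: [-0.108, -3.14, 0.0]
contact_force: [-0.7, -0.7, 0.4]
grip_width: 46.5
grasp_force: 0.0
```

Emit:
carry_out(translation=[[0,0,0],[0,0,0],[0,0,0],[0,0,0],[0,0,0]], rot=[[0,0,0],[0,0,0],[0,0,0],[0,0,0],[0,0,0]], grip=[0,0,0,0,0])

```text
clock: 34.85
ee_pos: [271.3, -276.3, 308.5]
tcp_rot: [0.108, 3.14, -0.0]
contact_force: [-0.0, -0.1, 0.3]
grip_width: 46.4
grasp_force: 0.0
```

```bash
python3 u.py n11; python3 - <<'E'
import cv2,numpy as np
# motion between frames ~1 s apart, and bystander check against the start
for c in('side','top'):
    a,b,z=[cv2.imread(f'pics/{f}.png').astype(int) for f in(f'n10_{c}',f'n11_{c}',f'{c}0')]
    print(c,'recent diff px',(abs(a-b).max(2)>25).sum())
    pts={'side':{'mm':(447,330),'cut':(302,290),'tape':(180,250)},'top':{'mm':(465,268),'cut':(317,270),'tape':(179,266)}}[c]
    for n,(x,y) in pts.items():
        g=lambda im,r:im[y-r:y+r,x-r:x+r].astype(np.uint8)
        _,m,_,l=cv2.minMaxLoc(cv2.matchTemplate(g(b,26),g(z,18),cv2.TM_CCOEFF_NORMED)); print(n,np.array(l)-8,round(m,2))
E
```

```text
L side [-0.12 -0.25  0.99] dz 0.92 px/mm 0.3
L top [-0.25 -0.12  0.99] dz 1.35 px/mm 0.21
L dz 1.06 tilt 0.0057
R side [-0.12  0.5   0.99] dz -1.96 px/mm 0.26
R top [-0.06  0.12  1.  ] dz -1.36 px/mm 0.1
R dz -1.89 tilt 0.0101
35.05
side recent diff px 877
mm [-7 -8] 0.28
cut [8 1] 0.05
tape [0 0] 0.91
top recent diff px 214
mm [0 0] 1.0
cut [0 0] 0.85
tape [0 0] 0.92
```

```bash
python3 -c "
from plant import ticket
print(ticket.job_done())"
```

```text
the job is handed in; nothing more can be done
None
```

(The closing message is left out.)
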